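# Find the socket for the centrifuge rotor nut

## Task

The rotor of the bench centrifuge is coming off for cleaning: first swing the red-knobbed lock lever round until it points at the yellow mark and leave it there. Then try the two sockets from the green tray on the hex nut of the rotor that sits in the centrifuge, keep the one that fits and push it down over the nut until its rim rests on the washer, with the other socket standing upright in the tray. Finish holding: still gripping the seated socket by its handle, and leave the tube rack, the jar and the tape roll where they are.

Things in the scene. Friction and masses are not known exactly. Their poses are not given: they have to be found in the camera images.
- lock_lever (a joint): angle of the lock lever, a flat steel arm that swings level about an upright axis on the centrifuge's top: 0 = arm points along the centrifuge's own +y; it grows anticlockwise seen from above, to 1.9 rad at the stop; 1.2 = points at the yellow mark. Stays where it is left; moving it takes about 1.5 to 3 N at the knob
- lever_pivot (a point): point on the lever's upright axis, 115 mm above the table, at the arm's mid height. Its axes are the centrifuge's own
- lever_knob (a point): centre of the top of the lever's red knob: an upright cylinder 18 mm across and 40 mm high (it stands from 115 to 155 mm above the table), 80 mm from the pivot
- lock_mark (a point): middle of the yellow mark, a line 7 by 30 mm on the centrifuge's top that points at the lever's axis, 97 mm from it
- spindle (a point): on the centrifuge's top (100 mm above the table), under the centre of the rotor that sits in it. The centrifuge is a white box with grey top, 240 (own x) by 320 (own y) by 100 mm high, fixed; its front with the display faces the robot; the rotor is in its right half (seen from the robot), the lever in its left half
- rotor_blue: fixed blue disc, 132 mm across, 12 black holes, washer and brass hex nut on top: 24 mm across the flats and 14 mm high, with a 10 mm stud standing 12 mm above it. The one within 20 mm of spindle (x, y) is to be worked on; the other is a spare on a stand. Origin: centre of underside; z up; washer top at z = 37 mm, nut top 51 mm. Nut flats face own +x and every 60 degrees. It does not turn
- rotor_grey: fixed dark grey disc, 132 mm across, 12 black holes, washer and brass hex nut on top: 28 mm across the flats and 14 mm high, flush on top. The one within 20 mm of spindle (x, y) is to be worked on; the other is a spare on a stand. Origin: centre of underside; z up; washer top at z = 37 mm, nut top 51 mm. Nut flats face own +x and every 60 degrees. It does not turn
- rotor_blue_seat (a point): centre of the washer's top, at the foot of the blue rotor's nut (137 mm above the table); axes as the rotor's. The sockets look alike but for colour; inside they differ. One goes down over the nut (1.8 mm play) until its rim meets the washer; the other stops with its rim 10 to 14 mm above it. Which fits depends on the rotor in the centrifuge and is found by trying
- rotor_grey_seat (a point): centre of the washer's top, at the foot of the grey rotor's nut (137 mm above the table); axes as the rotor's. The sockets look alike but for colour; inside they differ. One goes down over the nut (1.8 mm play) until its rim meets the washer; the other stops with its rim 10 to 14 mm above it. Which fits depends on the rotor in the centrifuge and is found by trying
- socket_purple: loose steel six-sided socket, mouth down, 42 mm across flats, 40 mm high, 200 g, with a flat purple handle on top: 32 (own x) by 20 (own y) by 40 mm high (z 40 to 80). Origin: centre of the mouth rim, z up. Flats of the hex opening face own +x and every 60 degrees. Starts standing in the tray, in either place
- socket_orange: loose steel six-sided socket, mouth down, 42 mm across flats, 40 mm high, 200 g, with a flat orange handle on top: 32 (own x) by 20 (own y) by 40 mm high (z 40 to 80). Origin: centre of the mouth rim, z up. Flats of the hex opening face own +x and every 60 degrees. Starts standing in the tray, in either place
- tool_tray: green open tray, fixed, 130 (own x) by 200 (own y) by 14 mm high, walls 4 mm, floor about 4 mm above the table. Origin: centre of its underside. The two sockets stand at own y = +47 and -47 mm
- tube_rack: bystander: white wire rack with capped sample tubes, 94 by 164 mm, 86 mm high, loose, beyond the tray. Origin: centre of its underside
- sample_jar: bystander: small jar with yellow cap, 56 mm across, 75 mm high, loose, on the robot's side of the tray. Origin: centre of its underside
- tape_roll: bystander: red tape roll lying flat, 80 mm across, 20 mm high, loose, near the left of the robot. Origin: centre of its underside

How it is judged:
By the outcome, as a careful person would: the job done as asked, in the order asked, and still so for the second after the job is handed in, while the arm keeps its last pose, push and grip.
It also fails if it takes over 72 s, if anything falls off the work surface, if the arm or the gripper's body presses on something with over 40 N, if the wrist force passes 120 N, or if a joint passes its speed limit or range.

## Robot

A 6-joint arm with a two-finger parallel gripper is mounted at the origin on the work surface. World frame = base frame: x ahead of the robot, y to its left, z up, the work surface at z = 0. Lengths are in m, angles in degrees, forces in N, time in s.
With the tool pointing down it reaches from about 0.425 to 1.125 m from the base axis. Payload 14.9 kg.
Tool frame: the origin (TCP) lies midway between the tips of the shut fingers; the grasp point (between the pads) lies 19 mm behind it (grip_depth is the distance from the TCP to the grasp point, in m); z points along the fingers, y is the line along which they close (so a half turn about z gives the same grasp; the last joint's range is limited). The gripper opens to 91 mm and grips with 3 to 60 N. Pads are 32 mm wide; open, the fingers measure 118 mm over their backs; the gripper's body (76 mm by 178 mm) begins 60 mm behind the grasp point.
Start: joints at [-66.366, 21.709, 99.362, -0, 58.929, -1.908], TCP at [0.302, -0.632, 0.214] pointing down, gripper open.
Joint ranges: [-158.91, 158.91], [-42.39, 125.64], [0.06, 152.35], [-60.88, 240.88], [17.5, 164.5], [-176.32, 176.32]. Speed limits (degrees/s): [108.29, 108.29, 136.94, 180, 180, 180].

## Interface

Orientations are given as a 3x3 rotation matrix whose columns are the frame's x, y, z axes.
In Python, from plant import * gives the robot as it stands.
- The arm moves only by the shell command python3 -m creep 'ROWS'. ROWS is a JSON object whose one key "series" holds a list of rows, each a list of 7 numbers: the shift along the tool's x, y, z in cm, then the turn, a rotation vector about the tool's x, y, z in rad, then the finger opening in cm, from 0 to 9.12. In form: {"series": [[dx, dy, dz, rx, ry, rz, hand], ...]}. A call has 1 to 20 rows; each row shifts and turns the commanded pose from where the row before left it, along the tool's axes as they then stand; what a row does not reach is not made up. A row lasts 1/8 s, in which the tool goes at most 62.5 mm and 10.7 degrees, less where a joint would pass 70% of its speed; a pose out of reach is approached as far as the arm can. A call with a gripper value outside its range is refused whole. The fingers move at their own pace and stop on an object; the grip force is fixed at half the most. Time passes only in rows, so rows that do not move let the fingers close. It gives the time, the measured TCP pose, the force, the opening and the grip force at its end, in the units of the state.
- sense(): the state, without advancing time (a new reading comes with each control period).
- camera(name): name is "scene" or "top" or "wrist"; returns a dict with "pixels" (384x512x3 uint8, red, green, blue), "fovy" (degrees; the focal length in pixels is half the picture's height over the tangent of half this angle, whatever the lens; pixels are square), "cx", "cy" (the principal point, pixels), "D" ([k1, k2, p1, p2, k3] as OpenCV has them; the pictures are not rectified), "R" (3x3) and "t" (3): a world point X has camera coordinates R X + t. Camera axes: x right, y down, z forward; pixel columns grow to the right and rows downward; lengths in m; the calibration is good to about 2 mm. A picture is of the moment at which its call begins. There is no depth.
- hand_in(): hands the job in; it is judged then, once.
The state is a dict: "t": time; "joints": joint angles; "dq": joint speeds; "tau": joint torques, N m; "tcp_pos": TCP position; "orientation": TCP orientation; "ft_force": force on the tool from outside, world axes, zero at the start; "moment": the same for the moment, N m; "opening": finger opening in m; "grip_force": force on a finger pad.
Only numpy, scipy, OpenCV 4.12 (cv2) and the standard library are available. Lean on these libraries where they do the work, as an engineer would, in place of code of your own. Each camera call takes 0.05 s, during which the arm holds its last target. There are 200 camera calls.

## Working session

There is one attempt and no reset: what is moved stays moved. The work goes in short steps, Python scripts to look and compute and a shell command to move; the robot and the scene stay as the last step left them, time stands still between calls to the robot, and variables do not carry over. Pictures are saved under pics/ and viewed, at most 10 in all, crops included, and the job is handed in when it is done.

```bash
mkdir -p pics; ls; python3 - <<'E'
from plant import *
import cv2,pickle
d={}
for n in ("scene","top"):
    c=camera(n); d[n]=c
    cv2.imwrite(f"pics/{n}0.png",c["pixels"][:,:,::-1]); print(n,c["fovy"],c["cx"],c["cy"],c["D"],c["R"],c["t"])
pickle.dump(d,open("c0.pkl","wb"))
s=sense();print({k:s[k] for k in("t","tcp_pos","orientation","ft_force","opening")})
E
```

```text
pics
scene 45.06222493348147 257.546914773868 197.46456543652727 [-0.17903693  0.          0.          0.          0.        ] [[ 0.75623272  0.6542322   0.00960704]
 [ 0.47902237 -0.54358502 -0.68924081]
 [-0.44570129  0.52582844 -0.72446864]] [-0.42817749 -0.11440713  1.64596677]
top 48.90423616627098 253.88353065969633 201.87335215633865 [-0.08864316  0.          0.          0.          0.        ] [[-0.0226766  -0.99972818 -0.0054159 ]
 [-0.99508467  0.02309295 -0.09629758]
 [ 0.09639648  0.00320558 -0.99533785]] [0.09226047 0.50397856 1.25146334]
{'t': 0.1, 'tcp_pos': array([ 0.30169979, -0.63127998,  0.21338236]), 'orientation': array([[ 9.02251643e-01,  4.31209749e-01, -3.52307998e-04],
       [ 4.31209892e-01, -9.02251266e-01,  8.26506792e-04],
       [ 3.85274497e-05, -8.97635804e-04, -9.99999596e-01]]), 'ft_force': array([-0.45167189, -0.30931647, -0.3669677 ]), 'opening': 0.09130486545507624}
```

View pics/scene0.png

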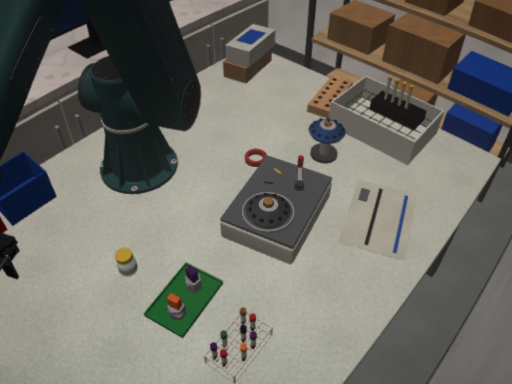

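View pics/top0.png

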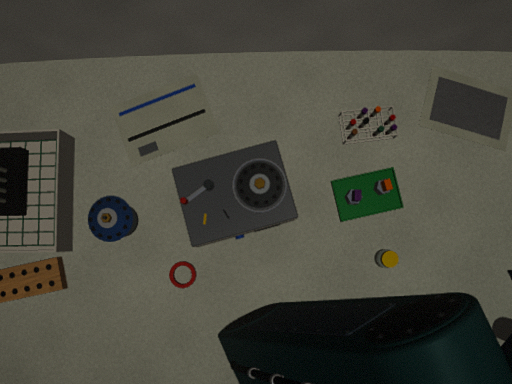

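The scene shows the grey rotor in the centrifuge (top view ~260,184), the lever pivot near (208,186), its red knob at (184,201) and the yellow mark at (205,218). In the tray, the purple socket is at (355,196) and the orange one at (386,186). The blue spare stands at (110,218).

```bash
cat > h.py <<'E'
import numpy as np, cv2
def K(c):
    f=c["pixels"].shape[0]/2/np.tan(np.radians(c["fovy"])/2); return np.array([[f,0,c["cx"]],[0,f,c["cy"]],[0,0,1]])
def ray(c,uv):
    uv=np.atleast_2d(np.array(uv,float)); p=cv2.undistortPoints(uv[:,None],K(c),np.array(c["D"]))[:,0]
    R=np.array(c["R"]); return -R.T@np.array(c["t"]), np.c_[p,np.ones(len(p))]@R
def cast(c,uv,z):
    o,d=ray(c,uv); return o+d*((z-o[2])/d[:,2])[:,None]
def proj(c,X):
    R=np.array(c["R"]); return cv2.projectPoints(np.atleast_2d(np.array(X,float)),cv2.Rodrigues(R)[0],np.array(c["t"],float),K(c),np.array(c["D"]))[0][:,0]
def mask(c,lo,hi,roi=None):
    h=cv2.cvtColor(np.ascontiguousarray(c["pixels"]),cv2.COLOR_RGB2HSV); m=cv2.inRange(h,np.array(lo),np.array(hi))
    if roi is not None:
        k=np.zeros_like(m); x0,y0,x1,y1=roi; k[y0:y1,x0:x1]=255; m&=k
    return m
def blobs(m,amin=8):
    cs,_=cv2.findContours(m,cv2.RETR_EXTERNAL,cv2.CHAIN_APPROX_NONE); out=[]
    n,l,st,ce=cv2.connectedComponentsWithStats(m)
    return sorted([(int(st[i,4]),ce[i].round(2).tolist(),st[i,:4].tolist()) for i in range(1,n) if st[i,4]>=amin],reverse=True)
E
python3 - <<'E'
import pickle;from h import *
d=pickle.load(open("c0.pkl","rb")); 
c=d["top"]; s=d["scene"]
im=c["pixels"][130:250,165:415,::-1]
cv2.imwrite("pics/crop1.png",cv2.resize(im,None,fx=3.2,fy=3.2,interpolation=cv2.INTER_CUBIC))
for nm,lo,hi,roi,z in [("green",(45,100,40),(80,255,255),None,.014),("purple",(120,60,30),(160,255,255),(335,160,410,225),.084),("orange",(3,150,100),(15,255,255),(335,160,410,225),.084),("mark",(18,120,100),(35,255,255),(180,200,225,230),.1),("knob",(0,150,60),(8,255,255),(170,180,200,215),.155),("brass",(10,90,80),(28,255,255),(245,170,275,200),.151)]:
    b=blobs(mask(c,lo,hi,roi)); print(nm,[(x,cast(c,x[1],z)[0].round(4)) for x in b[:2]])
for nm,lo,hi,roi in [("mark",(18,100,80),(35,255,255),(265,160,290,180)),("knob",(0,120,40),(8,255,255),(290,150,310,175)),("brass",(8,80,60),(28,255,255),(255,190,285,215)),("purple",(120,50,20),(165,255,255),(180,255,210,295)),("orange",(3,130,80),(15,255,255),(160,285,190,325))]:
    print("scene",nm,blobs(mask(s,lo,hi,roi))[:2])
E
```

```text
green [((2133, [365.64, 194.69], [332, 167, 71, 54]), array([ 0.5212, -0.2625,  0.014 ]))]
purple [((66, [357.44, 195.02], [355, 190, 6, 12]), array([ 0.5132, -0.2199,  0.084 ]))]
orange [((58, [387.93, 183.95], [384, 179, 8, 11]), array([ 0.5436, -0.3113,  0.084 ]))]
mark [((16, [204.44, 218.12], [204, 214, 2, 10]), array([0.4556, 0.2218, 0.1   ]))]
knob [((31, [182.61, 199.87], [180, 197, 6, 7]), array([0.5033, 0.2741, 0.155 ]))]
brass []
scene mark [(19, [277.0, 170.42], [274, 168, 7, 6])]
scene knob [(45, [299.91, 160.91], [298, 156, 5, 11])]
scene brass [(73, [268.0, 201.58], [263, 198, 11, 9])]
scene purple [(135, [191.54, 273.44], [186, 266, 12, 16])]
scene orange [(132, [173.22, 300.47], [167, 293, 13, 17])]
```

View pics/crop1.png

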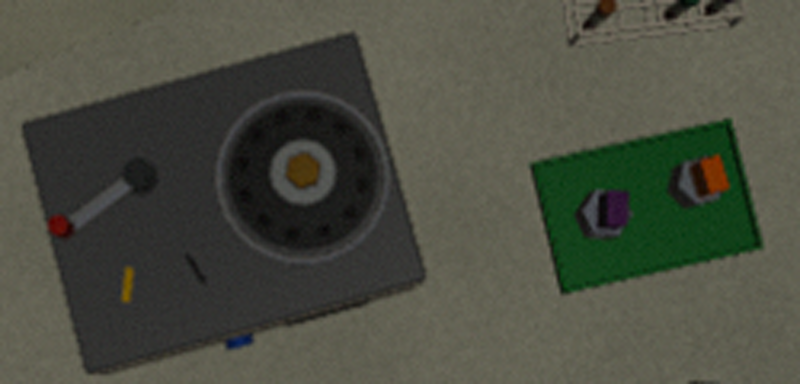

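```bash
python3 - <<'E'
import pickle;from h import *
d=pickle.load(open("c0.pkl","rb")); c=d["top"]; s=d["scene"]
f=lambda x,y:(x/3.2+165-.35,y/3.2+130-.35)
q=cast(c,[f(22,123),f(355,34),f(424,278),f(92,372)],.1); print(q.round(4))
for a,b in((0,1),(3,2)): 
    v=q[a]-q[b]; print("own y yaw",np.degrees(np.arctan2(-v[0],v[1])),np.linalg.norm(v))
for a,b in((0,3),(1,2)): 
    v=q[a]-q[b]; print("own x yaw",np.degrees(np.arctan2(v[1],v[0])),np.linalg.norm(v))
print("ctr",q.mean(0))
print("nut",cast(c,f(303,170),.151),"disc",cast(c,f(303,177),.13),"pivot",cast(c,f(141,173),.12))
def tri(u,v):
    o1,d1=ray(c,u);o2,d2=ray(s,v);A=np.c_[d1[0],-d2[0]];k=np.linalg.lstsq(A,o2-o1,rcond=None)[0]
    p,r=o1+k[0]*d1[0],o2+k[1]*d2[0];return (p+r)/2,np.linalg.norm(p-r)
print("nut tri",tri(f(303,170),(268,201.6)));print("mark tri",tri((204.44,218.1),(277,170.4)))
for nm,z in(("mark",.1),):print(cast(s,(277,170.4),z))
print("knob scene top",cast(s,(300.2,157),.155), "nut scene",cast(s,(268,201.6),.151))
g=mask(c,(45,100,40),(80,255,255));k=cv2.findContours(g,0,2)[0];k=max(k,key=cv2.contourArea);bx=cv2.boxPoints(cv2.minAreaRect(k));print("tray",bx,cast(c,bx,.014).round(4))
E
```

```text
[[ 0.6019  0.3153  0.1   ]
 [ 0.6759  0.0137  0.1   ]
 [ 0.4541 -0.0412  0.1   ]
 [ 0.3777  0.254   0.1   ]]
own y yaw 13.795881662903325 0.31055772510016033
own y yaw 14.50123794708781 0.3049821687897168
own x yaw 15.28562923656432 0.23235861563985577
own x yaw 13.906751809550192 0.22852602819592466
ctr [0.5274072 0.1354524 0.1      ]
nut [[0.54580866 0.06417435 0.151     ]] disc [[0.54265721 0.06409401 0.13      ]] pivot [[0.55095438 0.20617841 0.12      ]]
nut tri (array([0.54710806, 0.06466327, 0.14588854]), np.float64(0.0015715604590055734))
mark tri (array([0.45564224, 0.22160385, 0.10203525]), np.float64(0.00028441009255236304))
[[0.45441667 0.22345905 0.1       ]]
knob scene top [[0.50566837 0.27278807 0.155     ]] nut scene [[0.55059565 0.06151353 0.151     ]]
tray [[331.00037 180.58484]
 [393.49475 166.43515]
 [402.7152  207.15881]
 [340.22083 221.3085 ]] [[ 0.5671 -0.1574  0.014 ]
 [ 0.6073 -0.3544  0.014 ]
 [ 0.4801 -0.3761  0.014 ]
 [ 0.4415 -0.1805  0.014 ]]
```

```bash
python3 -m creep '{"series": [[4.4,-2.9,-1.6,0,0,0,9.1],[4.4,-2.9,-1.6,0,0,0,9.1],[4.4,-2.9,-1.6,0,0,0,9.1],[4.4,-2.9,-1.6,0,0,0,9.1],[4.4,-2.9,-1.6,0,0,0,9.1],[4.4,-2.9,-1.6,0,0,0,9.1],[4.4,-2.9,-1.6,0,0,0,9.1],[4.4,-2.9,-1.6,0,0,0,9.1],[0,0,0,0,0,0,9.1],[0,0,0,0,0,0,9.1]]}'; python3 - <<'E'
from plant import *
import cv2,pickle
c=camera("wrist"); cv2.imwrite("pics/w1.png",c["pixels"][:,:,::-1]); pickle.dump(c,open("w1.pkl","wb")); print(c["fovy"],c["R"],c["t"])
E
```

```text
t: 1.35
tcp_pos: [0.5191, -0.2705, 0.3415]
orientation: [[0.902, 0.432, -0.001], [0.432, -0.902, 0.0], [-0.001, -0.0, -1.0]]
ft_force: [0.8, 0.4, 0.1]
opening: 0.0908
grip_force: 0.0
62.671868312111435 [[ 4.30808370e-01 -9.02443365e-01  3.48928649e-04]
 [-8.75553982e-01 -4.17878174e-01  2.42452172e-01]
 [-2.18653545e-01 -1.04755931e-01 -9.70163297e-01]] [-0.46634593  0.28261727  0.59867628]
```

View pics/w1.png

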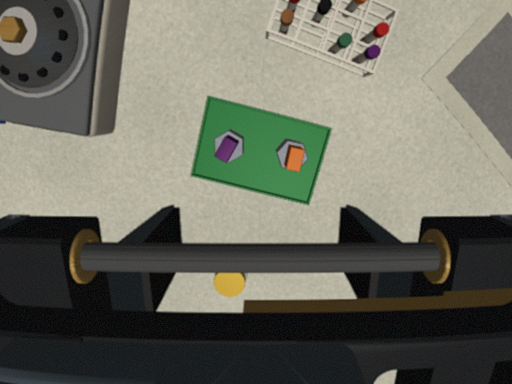

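The wrist view has the purple handle at (227,148), the orange at (295,158), and the nut at the upper left (12,28). I'll measure handle tops here.

```bash
python3 - <<'E'
import pickle;from h import *
c=pickle.load(open("w1.pkl","rb"));h=cv2.cvtColor(np.ascontiguousarray(c["pixels"]),cv2.COLOR_RGB2HSV)
for nm,lo,hi,roi in [("purple",(120,50,20),(165,255,255),(200,120,250,180)),("orange",(3,130,60),(20,255,255),(270,130,320,180))]:
    m=mask(c,lo,hi,roi); v=h[...,2][m>0]; t,_=cv2.threshold(v.reshape(-1,1),0,255,cv2.THRESH_OTSU); print(nm,len(v),np.percentile(v,[5,25,50,75,95]),t)
    for mm in (m,m&((h[...,2]>t)*255).astype(np.uint8)):
        k=max(cv2.findContours(mm,0,cv2.CHAIN_APPROX_NONE)[0],key=cv2.contourArea); bx=cv2.boxPoints(cv2.minAreaRect(k)); w=cast(c,bx,.084)
        e=[w[1]-w[0],w[2]-w[1]];L=[np.linalg.norm(a) for a in e]; a=e[int(np.argmax(L))]
        print(cv2.contourArea(k),w.mean(0).round(4),np.round(L,4),"long axis yaw",np.degrees(np.arctan2(a[1],a[0]))%180)
    # steel hex outline
r=c["pixels"][105:195,180:340,::-1];cv2.imwrite("pics/cr2.png",cv2.resize(r,None,fx=5,fy=5,interpolation=cv2.INTER_CUBIC))
E
```

```text
purple 348 [ 41.35  90.    99.   104.   108.65] 65.0
316.0 [ 0.5173 -0.2194  0.084 ] [0.0336 0.0192] long axis yaw 175.55812702590237
288.5 [ 0.5162 -0.2191  0.084 ] [0.0314 0.0193] long axis yaw 174.4354050057221
orange 378 [ 73.85 175.25 207.   208.   210.  ] 149.0
341.5 [ 0.545  -0.3088  0.084 ] [0.033  0.0221] long axis yaw 13.357284665656813
272.0 [ 0.5445 -0.3107  0.084 ] [0.0307 0.019 ] long axis yaw 14.166783967018631
```

View pics/cr2.png

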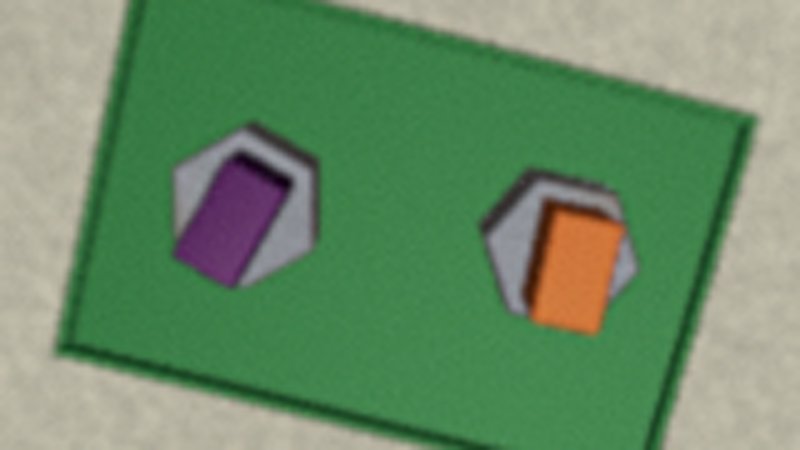

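```bash
python3 -m creep '{"series": [[1.22,-5.09,0.35,0,0,0,9.1],[1.22,-5.09,0.35,0,0,0,9.1],[1.22,-5.09,0.35,0,0,0,9.1],[1.22,-5.09,0.35,0,0,0,9.1],[1.22,-5.09,0.35,0,0,0,9.1],[1.22,-5.09,0.35,0,0,0,9.1],[1.22,-5.09,0.35,0,0,0,9.1],[1.22,-5.09,0.35,0,0,0,9.1],[1.22,-5.09,0.35,0,0,0,9.1],[0,0,0,0,0,0,9.1],[0,0,0,0,0,0,9.1]]}'; python3 - <<'E'
from plant import *
from h import *
import pickle
c=camera("wrist"); cv2.imwrite("pics/w2.png",cv2.resize(c["pixels"][:240,:,::-1],None,fx=1.56,fy=1.56)); pickle.dump(c,open("w2.pkl","wb"))
print(sense()["joints"])
E
```

```text
t: 2.78
tcp_pos: [0.4211, 0.1892, 0.3101]
orientation: [[0.903, 0.431, -0.001], [0.431, -0.903, -0.0], [-0.001, 0.0, -1.0]]
ft_force: [0.2, 0.5, -0.1]
opening: 0.0909
grip_force: 0.0
[ 2.12730939e+01 -7.58887063e+00  1.21765284e+02 -1.18870906e-02
  6.58476887e+01  8.58182079e+01]
```

View pics/w2.png

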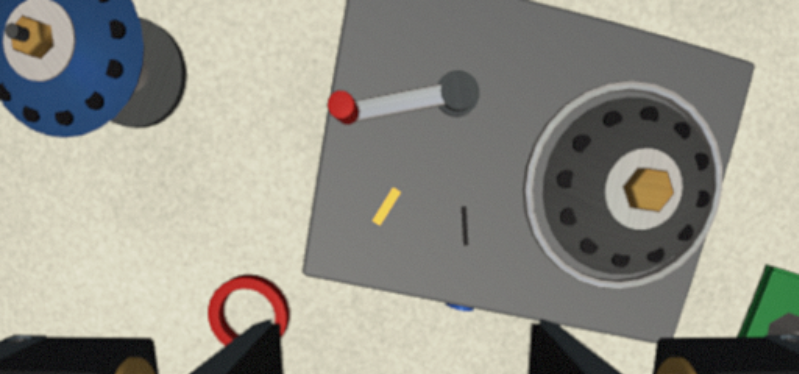

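Lever knob is at (343,106), pivot (459,92), mark (386,206), and the nut top (650,190) in the scaled picture. Measuring these.

```bash
cat > m2.py <<'E'
import pickle,sys;from h import *
c=pickle.load(open(sys.argv[1] if len(sys.argv)>1 else "w2.pkl","rb"));h=cv2.cvtColor(np.ascontiguousarray(c["pixels"]),cv2.COLOR_RGB2HSV)
def top(m,lab,z):
    v=h[...,2][m>0];t,_=cv2.threshold(v.reshape(-1,1),0,255,cv2.THRESH_OTSU);mm=m&((h[...,2]>t)*255).astype(np.uint8)
    k=max(cv2.findContours(mm,0,cv2.CHAIN_APPROX_NONE)[0],key=cv2.contourArea);return k[:,0].astype(float),mm
S=1/1.5625
m=mask(c,(0,120,40),(8,255,255),(205,52,235,85));k,_=top(m,"knob",.155);cc,r=cv2.minEnclosingCircle(k.astype(np.float32));print("knob",cc,r,cast(c,cc,.155),np.linalg.norm(cast(c,(cc[0]+r,cc[1]),.155)-cast(c,cc,.155)))
m=mask(c,(18,100,80),(35,255,255),(230,110,265,150));k=cv2.findContours(m,0,1)[0][0][:,0];w=cast(c,k,.1);l=cv2.fitLine(w[:,:2].astype(np.float32),cv2.DIST_L2,0,.01,.01).ravel();x=w.mean(0);cen=cast(c,blobs(m)[0][1],.1)[0];print("mark",cen,"dir deg",np.degrees(np.arctan2(l[1],l[0]))%180)
m=mask(c,(10,70,60),(30,255,255),(395,100,440,145));k,mm=top(m,"nut",.151);w=cast(c,k,.151)[:,:2]
hull=cv2.convexHull((w*1e5).astype(np.int32))[:,0]/1e5
cen=cv2.minAreaRect((w*1e4).astype(np.float32));M=cv2.moments((hull*1e5).astype(np.int32));n=np.array([M["m10"],M["m01"]])/M["m00"]/1e5
best=[]
for a in np.arange(0,60,.5):
    W=[np.ptp(hull@np.array([np.cos(np.radians(a+b)),np.sin(np.radians(a+b))])) for b in(0,60,120)];best.append((sum(W)/3,a,np.round(W,4)))
best.sort(key=lambda q:q[0]);print("nut",n,cv2.contourArea((hull*1e3).astype(np.float32))**.5,best[:4])
m=((h[...,2]<75)*255).astype(np.uint8);k2=np.zeros_like(m);k2[40:80,275:310]=m[40:80,275:310];print("pivot dark",[(b,cast(c,b[1],.12)) for b in blobs(k2,50)])
E
python3 m2.py
```

```text
knob (218.0, 66.5) 8.732224464416504 [[0.5045154  0.27577582 0.155     ]] 0.008610841177831719
mark [0.45517707 0.22304459 0.1       ] dir deg 173.71089
nut [0.54683506 0.06584191] 24.449151820489387 [(np.float64(0.02648422431268796), np.float64(18.5), array([0.027 , 0.0263, 0.0262])), (np.float64(0.026487758590045762), np.float64(19.0), array([0.0269, 0.0263, 0.0263])), (np.float64(0.026531982542484223), np.float64(18.0), array([0.027 , 0.0263, 0.0263])), (np.float64(0.02653689059892748), np.float64(19.5), array([0.027 , 0.0263, 0.0263]))]
pivot dark [((62, [290.79, 69.56], [282, 66, 20, 8]), array([[0.53814008, 0.20872106, 0.12      ]]))]
```

```bash
python3 -m creep '{"series": [[5.63,-2.11,0,0,0,0,9.1],[5.63,-2.11,0,0,0,0,9.1],[0,0,1.5,0,0,-0.1754,9.1],[0,0,1.5,0,0,-0.1754,9.1],[0,0,1.5,0,0,-0.1754,9.1],[0,0,1.5,0,0,-0.1754,9.1],[0,0,1,0,0,-0.1754,9.1],[0,0,0,0,0,-0.1754,9.1],[0,0,0,0,0,-0.1754,9.1],[0,0,0,0,0,-0.1754,9.1],[0,0,0,0,0,-0.1754,9.1],[0,0,0,0,0,-0.1754,9.1],[0,0,0,0,0,0,9.1],[0,0,0,0,0,0,9.1]]}'
```

```text
t: 4.58
tcp_pos: [0.5048, 0.2759, 0.2405]
orientation: [[-0.584, 0.812, 0.0], [0.812, 0.584, -0.0], [-0.0, 0.0, -1.0]]
ft_force: [0.5, -0.6, -0.1]
opening: 0.0912
grip_force: 0.0
```

```bash
python3 -m creep '{"series": [[0,0,4,0,0,0,9.1],[0,0,4,0,0,0,9.1],[0,0,2.5,0,0,0,9.1],[0,0,1.2,0,0,0,9.1],[0,0,0,0,0,0,9.1]]}' && python3 -m creep '{"series": [[0,0,0,0,0,0,1],[0,0,0,0,0,0,1],[0,0,0,0,0,0,1],[0,0,0,0,0,0,1],[0,0,0,0,0,0,1],[0,0,0,0,0,0,1]]}'
```

```text
t: 5.2
tcp_pos: [0.5043, 0.2766, 0.1232]
orientation: [[-0.587, 0.809, -0.001], [0.809, 0.587, -0.0], [0.0, -0.001, -1.0]]
ft_force: [-0.5, -0.5, 0.2]
opening: 0.091
grip_force: 0.0
t: 5.95
tcp_pos: [0.5043, 0.2768, 0.1234]
orientation: [[-0.588, 0.809, -0.0], [0.809, 0.588, -0.0], [0.0, -0.0, -1.0]]
ft_force: [0.0, 0.2, 0.2]
opening: 0.034
grip_force: 0.0
```

```bash
python3 -m creep '{"series": [[0,0,0,0,0,0,1],[0,0,0,0,0,0,1],[0,0,0,0,0,0,1],[0,0,0,0,0,0,1]]}'
```

```text
t: 6.45
tcp_pos: [0.5044, 0.2768, 0.1234]
orientation: [[-0.588, 0.809, -0.0], [0.809, 0.588, -0.0], [0.0, -0.0, -1.0]]
ft_force: [-0.2, 0.5, -0.5]
opening: 0.0176
grip_force: 30.0
```

```bash
python3 -m creep '{"series": [[-0.042,-0.822,0,0,0,-0.103,1],[-0.042,-0.822,0,0,0,-0.103,1],[-0.042,-0.822,0,0,0,-0.103,1],[-0.042,-0.822,0,0,0,-0.103,1],[-0.042,-0.822,0,0,0,-0.103,1],[-0.042,-0.822,0,0,0,-0.103,1],[-0.042,-0.822,0,0,0,-0.103,1],[-0.042,-0.822,0,0,0,-0.103,1],[0,0,0,0,0,0,1],[0,0,0,0,0,0,1]]}'
```

```text
t: 7.7
tcp_pos: [0.4712, 0.2213, 0.1233]
orientation: [[-0.993, 0.12, -0.002], [0.12, 0.993, -0.001], [0.002, -0.001, -1.0]]
ft_force: [-6.2, -2.4, 6.6]
opening: 0.0173
grip_force: 30.0
```

```bash
python3 -m creep '{"series": [[0,0,0,0,0,0,4],[0,0,0,0,0,0,4],[0,0,0,0,0,0,4],[0,0,0,0,0,0,4],[0,0,-3,0,0,0,4],[0,0,-4,0,0,0,4],[0,0,-6,0,0,0,9],[0,0,-6,0,0,0,9],[2.0,-2.8,0,0,0,0,9],[2.0,-2.8,0,0,0,0,9]]}' && python3 -m creep '{"series": [[0,0,0,0,0,0.178,9],[0,0,0,0,0,0.178,9],[0,0,0,0,0,0.178,9],[0,0,0,0,0,0.178,9],[0,0,0,0,0,0.178,9],[0,0,0,0,0,0.178,9],[0,0,0,0,0,0.178,9],[0,0,0,0,0,0.178,9],[0,0,0,0,0,0.178,9],[0,0,0,0,0,0.178,9],[0,0,0,0,0,0.178,9],[0,0,0,0,0,0.178,9],[0,0,0,0,0,0.178,9],[0,0,0,0,0,0.178,9],[0,0,0,0,0,0.178,9],[0,0,0,0,0,0.178,9],[0,0,0,0,0,0.178,9],[0,0,0,0,0,0,9],[0,0,0,0,0,0,9]]}'; python3 - <<'E'
from plant import *
from h import *
import pickle
c=camera("wrist"); pickle.dump(c,open("w3.pkl","wb"))
im=np.ascontiguousarray(c["pixels"][:240,:,::-1]); cv2.imwrite("pics/w3.png",cv2.resize(im,None,fx=1.5625,fy=1.5625))
for n,X in dict(knob=(.472,.2207,.155),mark=(.4552,.223,.1),piv=(.5515,.2114,.12),nut=(.5468,.0658,.151)).items(): print(n,proj(c,X)*1.5625)
E
```

```text
t: 8.95
tcp_pos: [0.4252, 0.1702, 0.314]
orientation: [[-0.993, 0.117, 0.001], [0.117, 0.993, 0.0], [-0.001, 0.001, -1.0]]
ft_force: [-0.2, -0.2, 0.1]
opening: 0.0771
grip_force: 0.0
t: 11.32
tcp_pos: [0.4256, 0.1707, 0.3134]
orientation: [[1.0, 0.002, 0.0], [0.002, -1.0, 0.0], [0.0, -0.0, -1.0]]
ft_force: [-0.2, -0.7, -0.7]
opening: 0.09
grip_force: 0.0
knob [[331.56558959 208.47568888]]
mark [[339.54108827 225.84630036]]
piv [[348.98752252  91.40876684]]
nut [[569.17805187  93.04614278]]
```

View pics/w3.png

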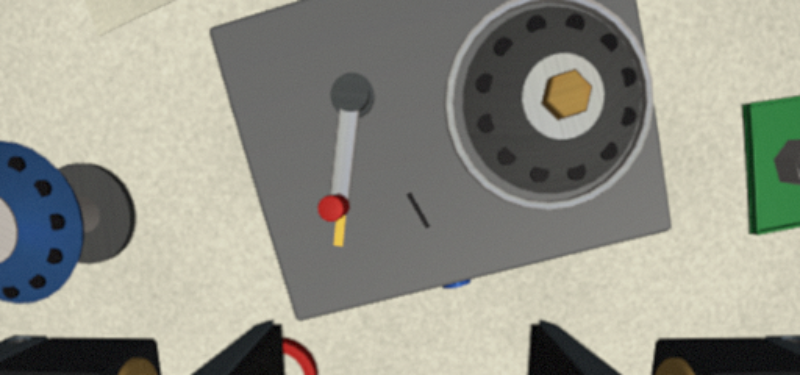

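Lever arm now points toward the yellow mark: the knob is at (331,208) and the mark's visible end at (339,232). I'll check the angle numerically and remeasure the nut.

```bash
python3 - <<'E'
import pickle;from h import *
c=pickle.load(open("w3.pkl","rb"));h=cv2.cvtColor(np.ascontiguousarray(c["pixels"]),cv2.COLOR_RGB2HSV);V=h[...,2]
def run(name,m,z):
    m=m.astype(np.uint8)*255
    b=blobs(m)[0];lab=cv2.connectedComponents(m)[1];i=lab[tuple(np.argwhere((lab==np.bincount(lab[m>0]).argmax()))[0])]
    ys,xs=np.nonzero(lab==i);w=cast(c,np.c_[xs,ys],z)[:,:2];l=cv2.fitLine(w.astype(np.float32),cv2.DIST_L2,0,.01,.01).ravel();print(name,b,w.mean(0).round(4),"dir",np.degrees(np.arctan2(l[1],l[0]))%180);return w
R=np.zeros_like(V,bool)
a=R.copy();a[75:120,205:232]=True;run("arm",a&(V>125),.119)
a=R.copy();a[130:160,205:230]=True;run("mark",a&(cv2.inRange(h,(18,100,80),(35,255,255))>0),.1)
a=R.copy();a[120:145,195:230]=True;m=a&(cv2.inRange(h,(0,120,40),(8,255,255))>0);t=cv2.threshold(V[m].reshape(-1,1),0,255,cv2.THRESH_OTSU)[0];run("knob",m&(V>t),.155)
m=np.zeros_like(V);m[40:80,340:390]=cv2.inRange(h,(10,70,60),(30,255,255))[40:80,340:390];t=cv2.threshold(V[m>0].reshape(-1,1),0,255,cv2.THRESH_OTSU)[0]
m=m&((V>t)*255).astype(np.uint8);k=max(cv2.findContours(m,0,1)[0],key=cv2.contourArea)[:,0];w=cast(c,k,.151)[:,:2]
u=lambda a:np.array([np.cos(np.radians(a)),np.sin(np.radians(a))])
B=sorted((sum(np.ptp(w@u(a+b)) for b in(0,60,120))/3,a) for a in np.arange(0,60,.5));a=B[0][1]
mids=[((w@u(a+b)).max()+(w@u(a+b)).min())/2 for b in(0,60,120)];n=np.linalg.lstsq(np.array([u(a+b) for b in(0,60,120)]),np.array(mids),rcond=None)[0]
print("nut",n,B[:4])
E
```

```text
arm (547, [219.96, 96.97], [212, 75, 17, 45]) [0.5103 0.2161] dir 171.0574
mark (115, [216.95, 148.15], [213, 138, 8, 20]) [0.4508 0.2236] dir 170.01616
knob (211, [211.12, 133.21], [203, 125, 17, 17]) [0.4722 0.2218] dir 60.03042
nut [0.54701114 0.06571234] [(np.float64(0.026141462938549704), np.float64(19.0)), (np.float64(0.02616810688839043), np.float64(18.5)), (np.float64(0.0261691223183713), np.float64(19.5)), (np.float64(0.026229007114499214), np.float64(18.0))]
```

```bash
python3 -m creep '{"series": [[1.12,4.88,0,0,0,0,5],[1.12,4.88,0,0,0,0,5],[1.12,4.88,0,0,0,0,5],[1.12,4.88,0,0,0,0,5],[1.12,4.88,0.8,0,0,0,5],[1.12,4.88,1.8,0,0,0,5],[1.12,4.88,1.8,0,0,0,5],[1.12,4.88,1.8,0,0,0,5],[0,0,0,0,0,0.1,5],[0,0,0,0,0,0,5],[0,0,0,0,0,0,5]]}'; python3 - <<'E'
from plant import *
from h import *
import pickle
c=camera("wrist"); pickle.dump(c,open("w4.pkl","wb")); h=cv2.cvtColor(np.ascontiguousarray(c["pixels"]),cv2.COLOR_RGB2HSV)
for nm,lo,hi in [("purple",(120,50,20),(165,255,255)),("orange",(3,130,60),(20,255,255))]:
    m=mask(c,lo,hi,(150,0,400,384)); v=h[...,2][m>0]; t,_=cv2.threshold(v.reshape(-1,1),0,255,cv2.THRESH_OTSU); mm=m&((h[...,2]>t)*255).astype(np.uint8)
    k=max(cv2.findContours(mm,0,1)[0],key=cv2.contourArea); bx=cv2.boxPoints(cv2.minAreaRect(k)); w=cast(c,bx,.084)
    e=[w[1]-w[0],w[2]-w[1]];L=[np.linalg.norm(a) for a in e];a=e[int(np.argmax(L))]; print(nm,bx.mean(0),w.mean(0).round(4),np.round(L,4),np.degrees(np.arctan2(a[1],a[0]))%180)
E
```

```text
t: 12.75
tcp_pos: [0.5144, -0.2196, 0.2517]
orientation: [[0.995, -0.099, 0.0], [-0.099, -0.995, -0.0], [0.0, 0.0, -1.0]]
ft_force: [0.4, 0.4, -0.3]
opening: 0.0499
grip_force: 0.0
purple [259.5 174.5] [ 0.5157 -0.2187  0.084 ] [0.0184 0.03  ] 174.64684449465298
orange [341.54715 139.9151 ] [ 0.5446 -0.3102  0.084 ] [0.0192 0.0317] 13.770351632995897
```

```bash
python3 -m creep '{"series": [[0.15,-0.09,6,0,0,0,5],[0,0,6,0,0,0,5],[0,0,5,0,0,0,5],[0,0,2.5,0,0,0,5],[0,0,0.75,0,0,0,5],[0,0,0,0,0,0,1.5],[0,0,0,0,0,0,1.5],[0,0,0,0,0,0,1.5],[0,0,0,0,0,0,1.5],[0,0,0,0,0,0,1.5],[0,0,0,0,0,0,1.5]]}'
```

```text
t: 14.18
tcp_pos: [0.5165, -0.2195, 0.0498]
orientation: [[0.995, -0.102, 0.001], [-0.102, -0.995, -0.0], [0.001, 0.0, -1.0]]
ft_force: [-2.2, 1.8, 8.0]
opening: 0.02
grip_force: 30.0
```

```bash
python3 -m creep '{"series": [[0,0,-2,0,0,0,1.5],[0,0,-5,0,0,0,1.5],[0,0,-5,0,0,0,1.5],[0,0,-5,0,0,0,1.5],[0,0,-4,0,0,0,1.5],[0.02,-4.78,0,0,0,0,1.5],[0.02,-4.78,0,0,0,0,1.5],[0.02,-4.78,0,0,0,0,1.5],[0.02,-4.78,0,0,0,0,1.5],[0.02,-4.78,0,0,0,0,1.5],[0.02,-4.78,0,0,0,0,1.5],[0,0,0,0,0,-0.143,1.5],[0,0,0,0,0,-0.143,1.5],[0,0,0,0,0,-0.142,1.5],[0,0,0,0,0,0,1.5],[0,0,0,0,0,0,1.5]]}'; python3 - <<'E'
from plant import *
from h import *
import pickle
c=camera("wrist"); pickle.dump(c,open("w5.pkl","wb")); cv2.imwrite("pics/w5.png",c["pixels"][:,:,::-1])
E
```

```text
t: 16.18
tcp_pos: [0.5463, 0.0659, 0.2595]
orientation: [[0.948, 0.317, 0.0], [0.317, -0.948, 0.0], [0.0, 0.0, -1.0]]
ft_force: [0.2, 0.3, -2.3]
opening: 0.0197
grip_force: 30.0
```

View pics/w5.png

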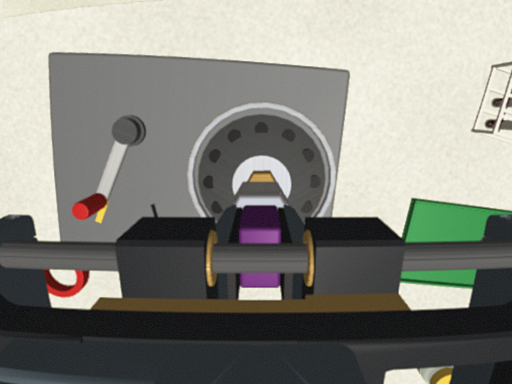

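The purple socket hangs straight in the grip, and the nut's far half shows at (261,176), centred on the socket. I'll lower it to try the fit.

```bash
python3 -m creep '{"series": [[0.1,0.03,3,0,0,0,1.5],[0,0,2.4,0,0,0,1.5],[0,0,0.4,0,0,0,1.5],[0,0,0,0,0,0,1.5]]}';  python3 -m creep '{"series": [[0,0,0.2,0,0,0,1.5],[0,0,0.2,0,0,0,1.5],[0,0,0,0,0,0,1.5]]}'; python3 -m creep '{"series": [[0,0,0.2,0,0,0,1.5],[0,0,0.2,0,0,0,1.5],[0,0,0,0,0,0,1.5]]}'
```

```text
t: 16.73
tcp_pos: [0.5477, 0.066, 0.2015]
orientation: [[0.948, 0.319, 0.0], [0.319, -0.948, 0.0], [0.0, 0.0, -1.0]]
ft_force: [-0.4, -0.4, -1.4]
opening: 0.0199
grip_force: 30.0
t: 17.1
tcp_pos: [0.5475, 0.066, 0.1971]
orientation: [[0.947, 0.32, 0.0], [0.32, -0.947, -0.0], [0.0, 0.0, -1.0]]
ft_force: [-0.0, 0.2, -2.1]
opening: 0.0196
grip_force: 30.0
t: 17.48
tcp_pos: [0.5492, 0.0659, 0.1952]
orientation: [[0.947, 0.32, 0.004], [0.32, -0.947, -0.0], [0.003, 0.001, -1.0]]
ft_force: [-2.9, -3.2, 20.2]
opening: 0.0197
grip_force: 30.0
```

```bash
for r in '[-0.15,0,0,0,0,0,1.5]' ; do python3 -m creep '{"series": [[-0.15,0,-0.1,0,0,0,1.5],[0,0,0,0,0,0,1.5]]}'; done;  python3 -m creep '{"series": [[-0.1,0.1,0,0,0,0,1.5],[0,0,0,0,0,0,1.5]]}'; python3 -m creep '{"series": [[0,-0.2,0,0,0,0.06,1.5],[0,0,0,0,0,0,1.5]]}'; python3 -m creep '{"series": [[0,0.1,0,0,0,-0.12,1.5],[0,0,0,0,0,0,1.5]]}'
```

```text
t: 17.73
tcp_pos: [0.5482, 0.0655, 0.1956]
orientation: [[0.947, 0.32, 0.005], [0.32, -0.947, -0.0], [0.005, 0.002, -1.0]]
ft_force: [4.7, -1.8, 6.1]
opening: 0.0201
grip_force: 30.0
t: 17.98
tcp_pos: [0.5477, 0.0647, 0.1956]
orientation: [[0.947, 0.32, 0.006], [0.32, -0.948, 0.001], [0.006, 0.001, -1.0]]
ft_force: [6.8, 3.2, 4.2]
opening: 0.02
grip_force: 30.0
t: 18.23
tcp_pos: [0.547, 0.0661, 0.1959]
orientation: [[0.965, 0.262, 0.005], [0.262, -0.965, -0.0], [0.005, 0.001, -1.0]]
ft_force: [-1.0, 0.3, 15.9]
opening: 0.02
grip_force: 30.0
t: 18.48
tcp_pos: [0.5469, 0.0653, 0.1959]
orientation: [[0.926, 0.378, 0.004], [0.378, -0.926, 0.0], [0.004, 0.001, -1.0]]
ft_force: [-0.4, 0.3, 14.3]
opening: 0.0198
grip_force: 30.0
```

```bash
python3 -m creep '{"series": [[0,0,-2,0,0,0,1.5],[0,0,-3,0,0,0,1.5],[0,0,-1.4,0,0,0.121,1.5],[0,0,0,0,0,0.121,1.5],[0,0,0,0,0,0.121,1.5],[0,0,0,0,0,0.121,1.5],[-0.02,4.78,0,0,0,0,1.5],[-0.02,4.78,0,0,0,0,1.5],[-0.02,4.78,0,0,0,0,1.5],[-0.02,4.78,0,0,0,0,1.5],[-0.02,4.78,0,0,0,0,1.5],[-0.02,4.78,0,0,0,0,1.5],[0,0,4,0,0,0,1.5],[0,0,4,0,0,0,1.5],[0,0,4,0,0,0,1.5],[0,0,4,0,0,0,1.5],[0,0,0,0,0,0,1.5],[0,0,0,0,0,0,1.5]]}'
```

```text
t: 20.72
tcp_pos: [0.5165, -0.2205, 0.0993]
orientation: [[0.995, -0.098, 0.001], [-0.098, -0.995, -0.001], [0.001, 0.0, -1.0]]
ft_force: [-0.7, 0.3, -2.1]
opening: 0.0199
grip_force: 30.0
```

```bash
python3 -m creep '{"series": [[0,-0.1,3,0,0,0,1.5],[0,0,1.5,0,0,0,1.5],[0,0,0.35,0,0,0,1.5],[0,0,0,0,0,0,1.5]]}'; python3 -m creep '{"series": [[0,0,0.1,0,0,0,1.5],[0,0,0,0,0,0,1.5]]}'
```

```text
t: 21.22
tcp_pos: [0.5164, -0.2194, 0.0503]
orientation: [[0.995, -0.098, 0.001], [-0.098, -0.995, -0.0], [0.001, 0.0, -1.0]]
ft_force: [-0.4, -0.7, -1.9]
opening: 0.0199
grip_force: 30.0
t: 21.48
tcp_pos: [0.5165, -0.2194, 0.0496]
orientation: [[0.995, -0.098, 0.001], [-0.098, -0.995, -0.001], [0.001, 0.0, -1.0]]
ft_force: [-3.2, 0.4, 9.3]
opening: 0.0201
grip_force: 30.0
```

```bash
python3 -m creep '{"series": [[0,0,0,0,0,0,5],[0,0,0,0,0,0,5],[0,0,0,0,0,0,5],[0,0,0,0,0,0,5],[0,0,-2,0,0,0,5],[0,0,-5,0,0,0,5],[0,0,-2,0,0,0,5],[1.84,4.4,0,0,0,0,5],[1.84,4.4,0,0,0,0,5],[0,0,0,0,0,-0.17,5],[0,0,0,0,0,-0.17,5],[0,0,0,0,0,0,5],[0,0,0,0,0,0,5]]}'
```

```text
t: 23.1
tcp_pos: [0.5438, -0.3102, 0.1388]
orientation: [[0.972, 0.236, 0.0], [0.236, -0.972, -0.0], [0.0, 0.0, -1.0]]
ft_force: [0.2, 0.2, -1.1]
opening: 0.0501
grip_force: 0.0
```

```bash
python3 -m creep '{"series": [[0.07,0.03,4,0,0,0,5],[0,0,3.5,0,0,0,5],[0,0,1.4,0,0,0,5],[0,0,0,0,0,0,1.5],[0,0,0,0,0,0,1.5],[0,0,0,0,0,0,1.5],[0,0,0,0,0,0,1.5],[0,0,0,0,0,0,1.5],[0,0,0,0,0,0,1.5]]}'; python3 - <<'E'
from plant import *
import cv2
c=camera("scene");cv2.imwrite("pics/s2.png",cv2.resize(c["pixels"][220:384,80:300,::-1],None,fx=3,fy=3,interpolation=cv2.INTER_CUBIC))
E
```

```text
t: 24.22
tcp_pos: [0.5451, -0.3108, 0.0504]
orientation: [[0.971, 0.239, 0.001], [0.239, -0.971, -0.001], [0.001, 0.001, -1.0]]
ft_force: [-0.9, 0.4, 7.6]
opening: 0.0195
grip_force: 30.0
```

View pics/s2.png

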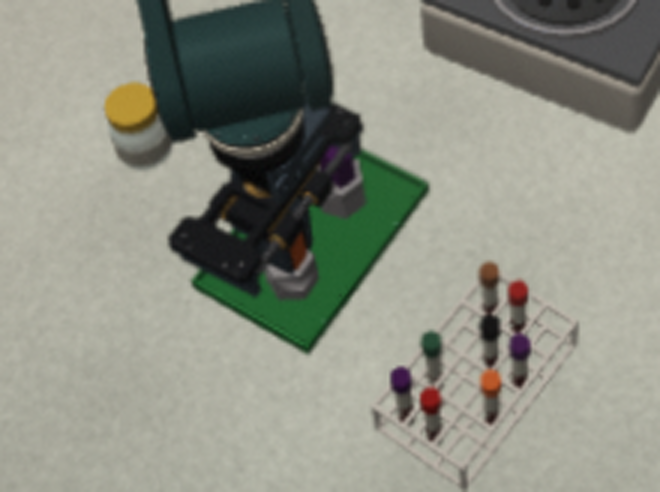

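Purple stands upright in the tray (crop ~345,180), and the orange handle is gripped (295,250). Carrying orange to the nut.

```bash
python3 -m creep '{"series": [[0,0,-2,0,0,0,1.5],[0,0,-5,0,0,0,1.5],[0,0,-5,0,0,0,1.5],[0,0,-5,0,0,0,1.5],[0,0,-4,0,0,0,1.5],[1.32,-5.21,0,0,0,0,1.5],[1.32,-5.21,0,0,0,0,1.5],[1.32,-5.21,0,0,0,0,1.5],[1.32,-5.21,0,0,0,0,1.5],[1.32,-5.21,0,0,0,0,1.5],[1.32,-5.21,0,0,0,0,1.5],[1.32,-5.21,0,0,0,0,1.5],[0,0,0,0,0,-0.087,1.5],[0,0,3,0,0,0,1.5],[0,0,2,0,0,0,1.5],[0,0,0,0,0,0,1.5],[0,0,0,0,0,0,1.5]]}'
```

```text
t: 26.4
tcp_pos: [0.5474, 0.0658, 0.2108]
orientation: [[0.946, 0.323, 0.001], [0.323, -0.946, 0.0], [0.001, 0.0, -1.0]]
ft_force: [0.5, 0.1, -2.3]
opening: 0.0198
grip_force: 30.0
```

```bash
python3 -m creep '{"series": [[0,0,0.8,0,0,0,1.5],[0,0,0.3,0,0,0,1.5],[0,0,0.2,0,0,0,1.5],[0,0,0,0,0,0,1.5]]}';  python3 -m creep '{"series": [[0,0,0.2,0,0,0,1.5],[0,0,0.2,0,0,0,1.5],[0,0,0,0,0,0,1.5]]}'
```

```text
t: 26.9
tcp_pos: [0.5469, 0.0658, 0.1963]
orientation: [[0.946, 0.323, -0.0], [0.323, -0.946, -0.0], [-0.0, -0.0, -1.0]]
ft_force: [-0.1, 0.5, -2.4]
opening: 0.0202
grip_force: 30.0
t: 27.28
tcp_pos: [0.5474, 0.0657, 0.1925]
orientation: [[0.946, 0.323, 0.001], [0.323, -0.946, -0.0], [0.001, 0.0, -1.0]]
ft_force: [4.3, -1.8, -3.5]
opening: 0.0199
grip_force: 30.0
```

Orange is going over the nut.

```bash
python3 -m creep '{"series": [[0,0,0.2,0,0,0,1.5],[0,0,0.2,0,0,0,1.5],[0,0,0,0,0,0,1.5]]}';  python3 -m creep '{"series": [[0,0,0.2,0,0,0,1.5],[0,0,0.2,0,0,0,1.5],[0,0,0,0,0,0,1.5]]}'; python3 -m creep '{"series": [[0,0,0.15,0,0,0,1.5],[0,0,0,0,0,0,1.5]]}'
```

```text
t: 27.65
tcp_pos: [0.5473, 0.0657, 0.1884]
orientation: [[0.946, 0.323, 0.001], [0.323, -0.946, -0.0], [0.001, 0.0, -1.0]]
ft_force: [5.0, -3.7, -2.4]
opening: 0.0197
grip_force: 30.0
t: 28.02
tcp_pos: [0.5474, 0.0657, 0.1844]
orientation: [[0.946, 0.323, 0.001], [0.323, -0.946, -0.0], [0.001, 0.0, -1.0]]
ft_force: [5.0, -2.8, -3.0]
opening: 0.0199
grip_force: 30.0
t: 28.28
tcp_pos: [0.5475, 0.0657, 0.1834]
orientation: [[0.946, 0.323, 0.001], [0.323, -0.946, -0.0], [0.001, 0.0, -1.0]]
ft_force: [2.6, -4.3, 5.7]
opening: 0.0203
grip_force: 30.0
```

```bash
python3 -m creep '{"series": [[0,0,0.05,0,0,0,1.5],[0,0,0,0,0,0,1.5],[0,0,0,0,0,0,1.5]]}'; python3 - <<'E'
from plant import *
import cv2,numpy as np
c=camera("scene")["pixels"][:,:,::-1];cv2.imwrite("pics/s3.png",cv2.resize(c[130:360,90:350],None,fx=2.5,fy=2.5,interpolation=cv2.INTER_CUBIC))
E
```

```text
t: 28.65
tcp_pos: [0.5475, 0.0657, 0.1834]
orientation: [[0.946, 0.323, 0.001], [0.323, -0.946, -0.0], [0.001, 0.0, -1.0]]
ft_force: [0.4, -4.9, 13.0]
opening: 0.0199
grip_force: 30.0
```

View pics/s3.png

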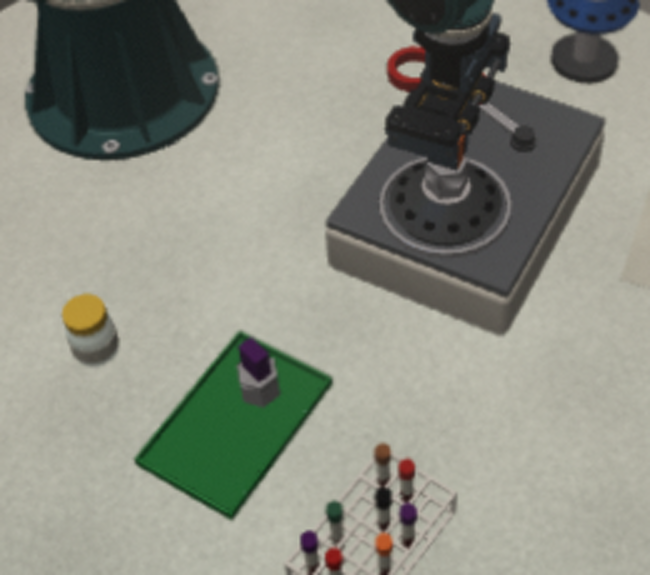

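The orange socket is down on the washer with 13 N steady force. Purple stands in the tray (258,372), the lever is undisturbed and the bystanders are in place, so I'm handing in.

```bash
python3 -c "
from plant import *
print(hand_in())"
```

```text
the job is handed in; nothing more can be done
None
```

The job is handed in: the lever points at the yellow mark (within about 1° by camera), the orange socket fits and is held seated on the grey rotor's washer, purple stands upright in the tray, and the tube rack, jar and tape roll were not touched.

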